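# Close the filter-bay panel over its quarter-turn fastener and hold it shut

### The arm

A 6-joint arm with a two-finger parallel gripper is mounted at the origin on a cart in front of the work surface, level with it; the furniture and walls round the work are solid. World frame = base frame: x ahead of the robot, y to its left, z up, the work surface at z = 0. Lengths are in m, angles in rad, forces in N, time in s.
With the tool pointing down it reaches from about 0.375 to 0.925 m from the base axis. Payload 5.7 kg.
Tool frame: the origin (TCP) lies between the finger pads; the fingertips stand 25 mm ahead of it and the grasp point (between the pads) lies 6 mm ahead of it (bot.finger_overhang is the distance from the TCP to the fingertips, in m); z points along the fingers, y is the direction in which the jaws open and shut (so a half turn about z gives the same grasp; the last joint's range is limited). The gripper opens to 88 mm and grips with 3 to 60 N. Pads are 20 mm wide; open, the fingers measure 115 mm over their backs; the gripper's body (75 mm by 178 mm) begins 61 mm behind the grasp point.
Start: joints at [0.986, 0.359, 1.51, -0, 1.272, -0.115], TCP at [0.272, 0.535, 0.248] pointing down, gripper open.
Joint ranges: [-2.97, 2.97], [-1.01, 2.36], [0.21, 2.38], [-0.96, 4.11], [0.2, 2.71], [-2.98, 2.98]. Speed limits (rad/s): [2.39, 2.39, 3.14, 3.14, 3.14, 3.14].

### API

Orientations are given as [roll, pitch, yaw] about the fixed x, y, z axes, in that order (R = Rz(yaw) Ry(pitch) Rx(roll)).
In Python, from rig import bot, read_camera, calibration, finish_job, models gives the robot as it stands. The module is installed in compiled form; this text tells all that it offers.
- The arm moves only by the shell command python3 -m creep 'ROWS' [FORCE]. ROWS is JSON, a list of rows, each an object of numbers: "fingers": the opening, from -1 (shut) to 1 (fully open), so that 0 is half open; "tx", "ty", "tz": the shift along the tool's x, y, z in mm; "spin": the turn about the tool's z in degrees. A call has 1 to 10 rows; each row is the pose to reach, as a shift and turn from the pose commanded when the call began, along the tool's axes at that moment; what a row does not reach only later rows make up. A row lasts 1/12 s, in which the tool goes at most 41.7 mm and 7.16 degrees, less where a joint would pass 70% of its speed; a pose out of reach is approached as far as the arm can. A call with a gripper value outside its range is refused whole. The fingers move at their own pace and stop on an object; FORCE is the grip in N (left out, the last holds). Time passes only in rows, so rows that repeat a pose let the fingers close. It gives the time, the measured TCP pose, the force and the opening at its end, in the units of the state.
- bot.get_obs(): the state, without advancing time (a new reading comes with each control period).
- read_camera(name): name is "scene" or "top" or "wrist"; returns the picture (480x640x3 uint8, red, green, blue); there is no depth.
- calibration(name): a dict with "fx", "fy", "cx", "cy" (pixels), "T" (4x4, takes a point from camera to world coordinates); the wrist camera has in their place "hand_eye" (4x4, takes a point from camera to tool coordinates, whose origin is the TCP and whose axes are the flange's). Camera axes: x right, y down, z forward; pixel columns grow to the right and rows downward; lengths in m; the calibration is good to about 2 mm. A picture is of the moment at which its call begins: read the wrist's pose just before it. calibration takes no time and is no camera call.
- finish_job(): hands the job in, once; it reports no verdict.
Trained networks look in the newest picture that a camera, given by its name, has taken for a name from the list of things; names that differ only in an ending like _2 or _b are one class to them, and where a whole thing is asked for, a point or a joint stands for the part that bears it (a point fixed in the world has none). Each returns a list of dicts, best first, with "confidence" (0 to 1); they miss things now and then, are a little off and sometimes report something else, mostly with a low value. They report only what shows in the picture. A call takes as long as a camera call.
- models.boxes_of(camera, label): "extent" ([left, top, width, height] in pixels, round what is visible of it).
- models.outline_of(camera, label): "pixels" (480x640 bool, what is visible of it) and "extent" ([left, top, width, height] in pixels, round what is visible of it).
The state is a dict: "t": time; "q": joint angles; "dq": joint speeds; "joint_torque": joint torques, N m; "eef_pos": TCP position; "eef_rot": TCP orientation; "contact_force": force on the tool from outside, world axes, zero at the start; "wrist_torque": the same for the moment, N m; "grip_width": finger opening in m.
Only numpy, scipy, OpenCV 4.12 (cv2) and the standard library are available. Lean on these libraries where they do the work, as an engineer would, in place of code of your own. Each camera call takes 0.05 s, during which the arm holds its last target.

### The job

The access panel on top of the small grey air unit was left half open after a filter change, with its quarter-turn fastener turned out of line, so that its cross-pin would land on the bracket instead of passing through the slot. Bring the panel down and turn the fastener's wing in line with the two marks engraved on the panel, so that the pin passes, then press the panel firmly flush onto its gasket against the spring pins. Do not turn the fastener on to lock it: finish while still holding the panel pressed shut with the gripper, so that the seal can be checked, and leave the bottle, timer and check weight where they stand.

Things in the scene. Friction and masses are not known exactly. Their poses are not given: they have to be found in the camera images.
- air_unit: Grey sheet-metal unit fixed on the desk, 210 (x) x 190 (y) x 88 mm high; origin under its centre at desk level; x points from its front to its back, y to its left, z up. The panel shuts the open filter bay (140 x 156 mm) in its top. Panel's hinge axis: along y, 60 mm behind the origin, 92 mm above the desk.
- panel_mid (a point): Aluminium panel 151 x 172 x 4 mm, 0.15 kg. This point: middle of its outer face, 79 mm from the hinge axis; its -x runs to the free front edge (155 mm), z is the outward normal (up when shut). Friction hinges keep it at any angle (1 to 2 N at the front edge lower it). Two spring pins push back over the last 8 mm: flush takes about 7 N at the fastener, firm hold 12 to 20 N; let go, it springs up.
- access_panel (a joint): Opening angle of the panel, rad: 0 shut flat on the gasket, grows as the front edge rises. With the fastener out of line its cross-pin lands on the slotted bracket at about 0.11, and the panel goes no lower.
- panel_edge (a point): Middle of the free front edge of the panel, on its outer face.
- fastener (a joint): Turn of the fastener, rad: 0 = wing and cross-pin in line with the slot and with the two marks engraved on the panel (along the panel's x axis); grows clockwise seen from outside; 1.57 = locked. Turning takes 0.03 N m and it stays where left. The cross-pin passes the slot within about 0.2 of 0; there is no stop at 0.
- fastener_grip (a point): Middle of the black wing, on the turning axis, 17 mm above the panel's face, 125 mm from the hinge on the middle line. Wing 40 long, 12 thick, from 4 to 30 mm above the panel, on a flange 29 wide, 4.5 high; x along the wing, z outward along the axis. Beneath the panel a stud carries a cross-pin 22 long, 5 thick, parallel to the wing, its underside 21 mm below the panel.
- frame_slot (a point): Centre of the slot in the steel bracket inside the front of the bay, on the bracket's upper face, 7 mm below the gasket's top. The slot is 30 mm long (along the unit's x) and 9.5 mm wide; the bracket is 3 mm thick.
- bottle_mid (a point): Centre of the blue-capped reagent bottle standing by the unit, 56 mm in diameter, 103 mm high. To be left alone.
- timer_mid (a point): Centre of the white bench timer standing by the unit, 37 x 64 x 60 mm high. To be left alone.
- weight_mid (a point): Centre of the small brass check weight with a knob, 30 mm in diameter, 48 mm high. To be left alone.

How it is judged:
On the way, in this order (a step that is already met when the one before it is completed fails the run):
1. the fastener is turned in line with its slot (value of joint fastener between -0.25 and 0.25 rad), for 0.1 s.
2. the panel is down on its gasket, the cross-pin through the slot (value of joint access_panel below 0.014 rad), for 0.2 s.
At the end, for the whole second after the job is handed in: The panel lies flush on its gasket (hinge below 0.014 rad, about 2 mm at the front edge) and is pressed onto the front bar of the bay's rim with more than 1.5 N, the gripper's fingers still pressing on it or on its fastener; the fastener is within 0.3 rad of in line, not locked (value of joint access_panel below 0.014 rad and contact force between access_panel_c0 and air_unit_c0 above 1.5 N and contact force between the fingers and access_panel above 1.5 N and value of joint fastener between -0.3 and 0.3 rad); the arm keeps its last pose, push and grip.
It fails at once if the bottle is pushed more than 30 mm or tipped (distance of bottle_mid from where it was at the start of the episode above 0.03 m).
It fails at once if the timer is pushed more than 30 mm or tipped (distance of timer_mid from where it was at the start of the episode above 0.03 m).
It fails at once if the check weight is pushed more than 30 mm or tipped (distance of weight_mid from where it was at the start of the episode above 0.03 m).
It also fails if it takes over 42 s, if anything falls off the work surface, if the arm or the gripper's body presses on something with over 40 N, if the wrist force passes 120 N, or if a joint passes its speed limit or range.

## Working session

There is one attempt and no reset: what is moved stays moved. The work goes in short steps, Python scripts to look and compute and a shell command to move; the robot and the scene stay as the last step left them, time stands still between calls to the robot, and variables do not carry over. Pictures are saved under pics/ and viewed, and the job is handed in when it is done.

```bash
mkdir -p pics; ls
python3 - <<'E'
from rig import bot, read_camera, calibration, models
import cv2, numpy as np
o=bot.get_obs()
for k,v in o.items(): print(k,np.round(v,3))
for n in ["scene","top","wrist"]:
    im=read_camera(n); cv2.imwrite(f"pics/{n}0.png",im[:,:,::-1])
    c=calibration(n); print(n,{k:np.round(v,4).tolist() for k,v in c.items()})
    for l in ["air_unit","panel_mid","fastener","bottle_mid","timer_mid","weight_mid"]:
        r=models.boxes_of(n,l) if l in("air_unit","panel_mid","fastener") else []
        print(n,l,[(np.round(x["extent"]).tolist(),round(x["confidence"],2)) for x in r[:2]])
E
```

```text
pics
t 0.0
q [ 0.986  0.359  1.511  0.     1.272 -0.115]
dq [ 0.001 -0.     0.001  0.    -0.001 -0.   ]
joint_torque [-1.0000e-03 -5.1539e+01 -2.7072e+01  6.7000e-02  3.5000e-02 -0.0000e+00]
eef_pos [0.271 0.534 0.247]
eef_rot [-3.14  -0.     2.672]
contact_force [-0.136  0.283  0.807]
wrist_torque [-0.053  0.021  0.002]
grip_width 0.088
scene {'fx': 546.3761, 'fy': 546.3761, 'cx': 318.9898, 'cy': 241.6339, 'T': [[-0.9034, -0.2151, 0.3711, -0.0101], [-0.4289, 0.4581, -0.7786, 1.0311], [-0.0025, -0.8625, -0.5061, 0.7714], [0.0, 0.0, 0.0, 1.0]]}
scene air_unit [([241.0, 188.0, 113.0, 85.0], 0.6)]
scene panel_mid [([321.0, 190.0, 6.0, 11.0], 0.37)]
scene fastener []
scene bottle_mid []
scene timer_mid []
scene weight_mid []
top {'fx': 575.5722, 'fy': 575.5722, 'cx': 312.7969, 'cy': 244.2903, 'T': [[0.0187, -0.9919, 0.1256, 0.2871], [-0.9998, -0.019, -0.001, -0.0046], [0.0034, -0.1256, -0.9921, 1.6754], [0.0, 0.0, 0.0, 1.0]]}
top air_unit [([279.0, 182.0, 78.0, 89.0], 0.93)]
top panel_mid [([283.0, 195.0, 70.0, 44.0], 0.64)]
top fastener [([310.0, 216.0, 18.0, 11.0], 0.6)]
top bottle_mid []
top timer_mid []
top weight_mid []
wrist {'fx': 365.8835, 'fy': 365.8835, 'cx': 315.5494, 'cy': 231.4864, 'hand_eye': [[0.0009, -0.9665, -0.2565, 0.0697], [1.0, 0.0007, 0.0008, -0.0007], [-0.0006, -0.2565, 0.9665, -0.1372], [0.0, 0.0, 0.0, 1.0]]}
wrist air_unit []
wrist panel_mid []
wrist fastener []
wrist bottle_mid []
wrist timer_mid []
wrist weight_mid []
```

Run:
```python
import cv2
a=cv2.imread("pics/top0.png")[150:310,220:420]; cv2.imwrite("pics/top0c.png",cv2.resize(a,None,fx=3.75,fy=3.75,interpolation=cv2.INTER_CUBIC))
a=cv2.imread("pics/scene0.png")[120:320,180:440]; cv2.imwrite("pics/scene0c.png",cv2.resize(a,None,fx=3,fy=3,interpolation=cv2.INTER_CUBIC))
```

```text
(no output)
```

View pics/scene0.png

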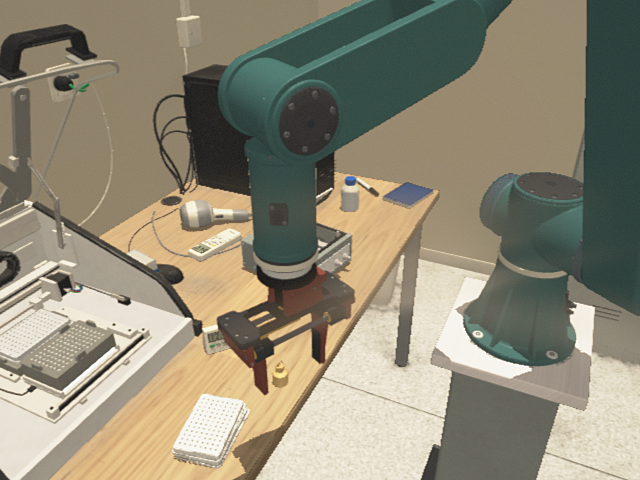

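View pics/top0c.png

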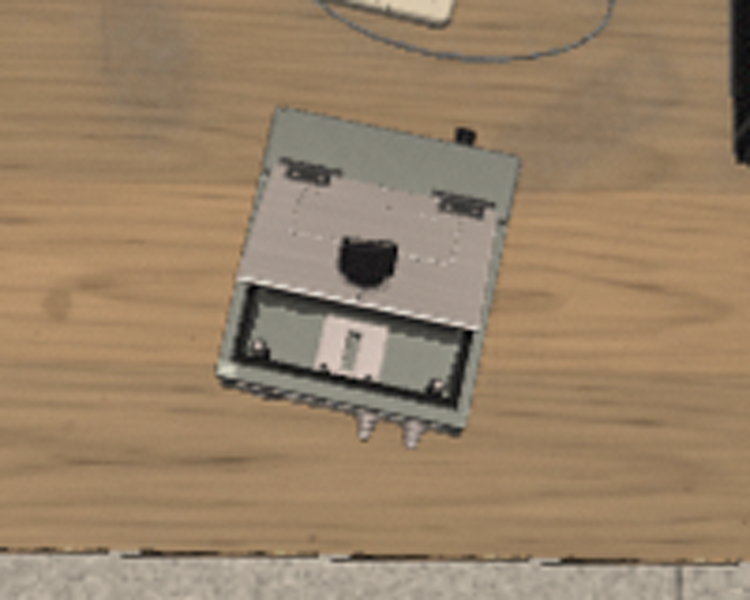

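View pics/scene0c.png

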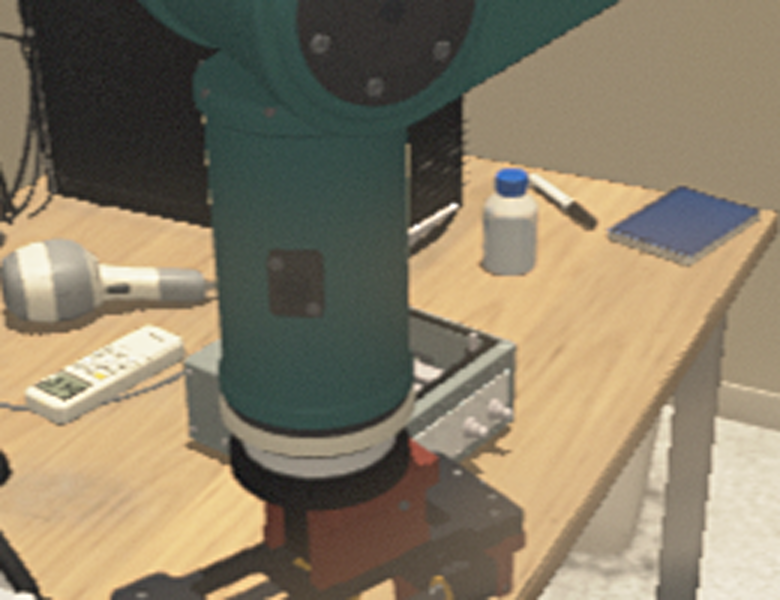

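```bash
cat > h.py <<'E'
import numpy as np, cv2
from scipy.optimize import least_squares
from rig import bot, read_camera, calibration, models
from scipy.spatial.transform import Rotation as R
def cam(name,obs=None):
    c=calibration(name)
    if name=="wrist":
        o=obs; T=np.eye(4);T[:3,:3]=R.from_euler('xyz',o["eef_rot"]).as_matrix();T[:3,3]=o["eef_pos"]
        return c,T@c["hand_eye"]
    return c,c["T"]
def proj(c,T,p):
    q=np.linalg.inv(T)@np.r_[p,1]; return np.array([c["fx"]*q[0]/q[2]+c["cx"],c["fy"]*q[1]/q[2]+c["cy"]])
def ray(c,T,uv,z):
    d=T[:3,:3]@np.array([(uv[0]-c["cx"])/c["fx"],(uv[1]-c["cy"])/c["fy"],1]); o=T[:3,3]
    return o+d*(z-o[2])/d[2]
def U(x,y,yaw,p):
    cs,s=np.cos(yaw),np.sin(yaw); return np.array([x+cs*p[0]-s*p[1],y+s*p[0]+cs*p[1],p[2]])
def P(th,r,yy,n=0):  # panel point in unit frame, r from hinge, n above outer face (face plane through hinge)
    return np.array([0.06-r*np.cos(th)+n*np.sin(th),yy,0.092+r*np.sin(th)+n*np.cos(th)])
E
python3 - <<'E'
from h import *
c,T=cam("top")
f=lambda u,v:np.array([220+(u-1.4)/3.75,150+(v-1.4)/3.75])
pts=[(277,108),(520,155),(222,372),(463,432)]
obj=[(.105,.095,.088),(.105,-.095,.088),(-.105,.095,.088),(-.105,-.095,.088)]
pe=[(238,281),(475,329)]
def res(p):
    r=[proj(c,T,U(*p[:3],np.array(o)))-f(*a) for o,a in zip(obj,pts)]
    r+=[proj(c,T,U(*p[:3],P(p[3],.155,s*.086)))-f(*a) for s,a in zip((1,-1),pe)]
    return np.concatenate(r)
s=least_squares(res,[.4,0,0,.8]);print(s.x,np.round(s.fun,1))
p=s.x
for th in(p[3],.11,0):print("fast",U(*p[:3],P(th,.125,0)),"edge",U(*p[:3],P(th,.155,0)))
print("slot",U(*p[:3],[-.065,0,.08]))
for n,cc in (("top",(353,335)),("top",(368,260))):print(ray(c,T,f(*cc),.081))
E
```

```text
[ 0.55571259 -0.02026613 -0.19122436  0.79605082] [-0.4 -0.9  0.7  0.4 -1.9  1.   0.9 -0.8 -0.6 -0.4  1.2  0.6]
fast [ 0.52877102 -0.01505052  0.18132489] edge [ 0.50816752 -0.01106189  0.20276286]
fast [ 0.49263911 -0.00805575  0.10572229] edge [ 0.46336396 -0.00238838  0.10901564]
fast [ 0.4918974  -0.00791216  0.092     ] edge [ 0.46244423 -0.00221033  0.092     ]
slot [ 0.4918974  -0.00791216  0.08      ]
[ 0.50404859 -0.00863381  0.081     ]
[ 0.56092892 -0.01881666  0.081     ]
```

```bash
python3 -m creep '[{"tz":-40},{"tz":-80},{"tx":-80,"ty":-50,"tz":-85},{"tx":-567,"ty":-346,"tz":-85,"spin":-16},{"tx":-567,"ty":-346,"tz":-85,"spin":-16},{"tx":-567,"ty":-346,"tz":-85,"spin":-16},{"tx":-567,"ty":-346,"tz":-85,"spin":-16},{"tx":-567,"ty":-346,"tz":-85,"spin":-16},{"tx":-567,"ty":-346,"tz":-85,"spin":-16},{"tx":-567,"ty":-346,"tz":-85,"spin":-16}]'
```

```text
schema error: expected keys fingers, tx, ty, tz, spin
```

```bash
python3 -m creep '[{"fingers":1,"tx":0,"ty":0,"tz":-40,"spin":0},{"fingers":1,"tx":0,"ty":0,"tz":-80,"spin":0},{"fingers":1,"tx":-567,"ty":-346,"tz":-85,"spin":-16},{"fingers":1,"tx":-567,"ty":-346,"tz":-85,"spin":-16},{"fingers":1,"tx":-567,"ty":-346,"tz":-85,"spin":-16},{"fingers":1,"tx":-567,"ty":-346,"tz":-85,"spin":-16},{"fingers":1,"tx":-567,"ty":-346,"tz":-85,"spin":-16},{"fingers":1,"tx":-567,"ty":-346,"tz":-85,"spin":-16},{"fingers":1,"tx":-567,"ty":-346,"tz":-85,"spin":-16},{"fingers":1,"tx":-567,"ty":-346,"tz":-85,"spin":-16}]'
```

```text
t: 1.43
eef_pos: [0.4454, 0.2529, 0.3305]
eef_rot: [3.141, 0.001, 2.951]
contact_force: [0.4, 0.2, -0.4]
grip_width: 0.088
```

```bash
python3 -m creep '[{"fingers":1,"tx":-225,"ty":-245,"tz":0,"spin":0},{"fingers":1,"tx":-225,"ty":-245,"tz":0,"spin":0},{"fingers":1,"tx":-225,"ty":-245,"tz":0,"spin":0},{"fingers":1,"tx":-225,"ty":-245,"tz":0,"spin":0},{"fingers":1,"tx":-225,"ty":-245,"tz":0,"spin":0},{"fingers":1,"tx":-225,"ty":-245,"tz":0,"spin":0},{"fingers":1,"tx":-225,"ty":-245,"tz":0,"spin":0},{"fingers":1,"tx":-225,"ty":-245,"tz":0,"spin":0},{"fingers":1,"tx":-225,"ty":-245,"tz":0,"spin":0},{"fingers":1,"tx":-225,"ty":-245,"tz":0,"spin":0}]'
python3 - <<'E'
from h import *
o=bot.get_obs(); im=read_camera("wrist"); cv2.imwrite("pics/w1.png",im[:,:,::-1])
np.savez("w1.npz",p=o["eef_pos"],r=o["eef_rot"])
for l in("panel_mid","fastener"):print(l,[(np.round(x["extent"]).tolist(),round(x["confidence"],2)) for x in models.boxes_of("wrist",l)])
E
```

```text
t: 2.27
eef_pos: [0.62, -0.0304, 0.3295]
eef_rot: [-3.142, -0.001, 2.948]
contact_force: [-0.4, -0.1, -0.4]
grip_width: 0.0875
panel_mid [([181.0, 62.0, 259.0, 142.0], 0.71)]
fastener [([283.0, 89.0, 59.0, 47.0], 0.76)]
```

View pics/w1.png

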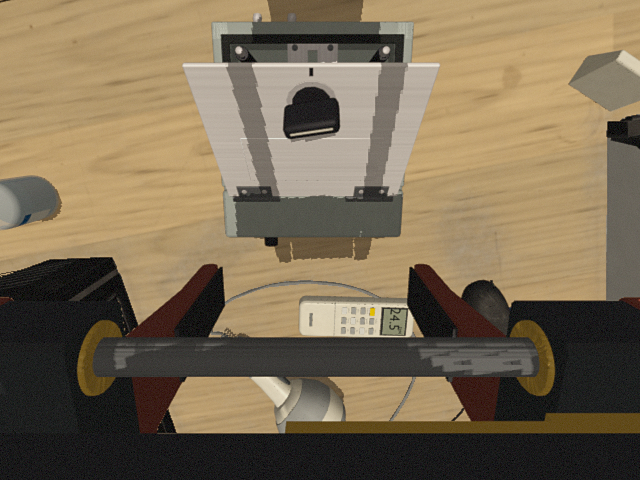

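Run:
```python
import cv2
a=cv2.imread("pics/w1.png")[10:250,170:450]; cv2.imwrite("pics/w1c.png",cv2.resize(a[40:140,80:200],None,fx=6,fy=6,interpolation=cv2.INTER_CUBIC))
cv2.imwrite("pics/w1d.png",cv2.resize(a,None,fx=2.5,fy=2.5,interpolation=cv2.INTER_CUBIC))
```

```text
(no output)
```

View pics/w1c.png

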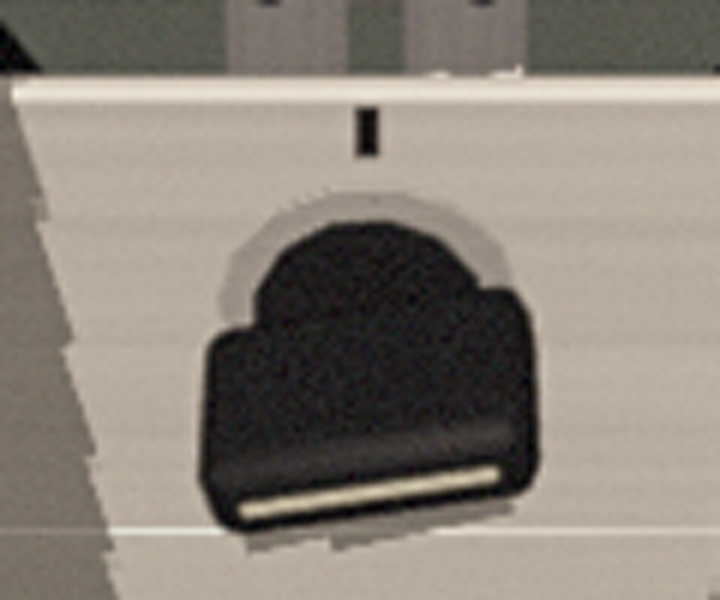

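View pics/w1d.png

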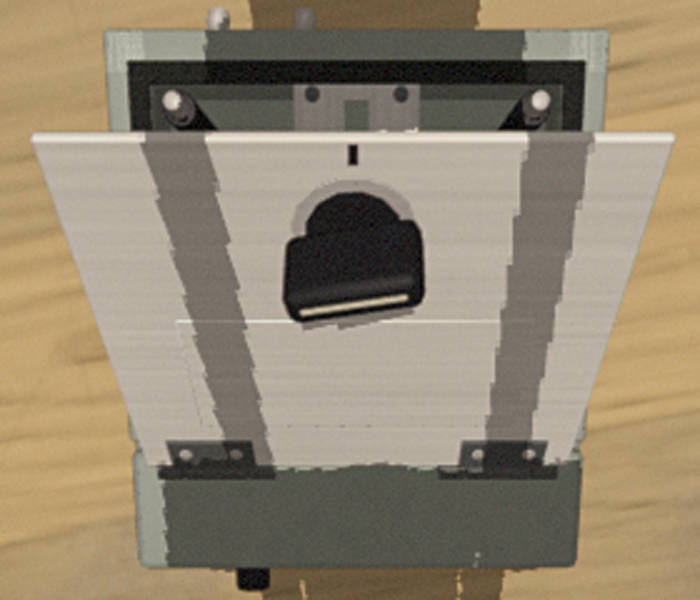

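```bash
cat > fit.py <<'E'
from h import *
w=np.load("w1.npz"); c,T=cam("wrist",dict(eef_pos=w["p"],eef_rot=w["r"])); ct,Tt=cam("top")
f=lambda u,v:np.array([170+(u-.75)/2.5,10+(v-.75)/2.5])
g=lambda u,v:np.array([250+(u-2.5)/6,50+(v-2.5)/6])
obs=[(f(106,30),[-.105,.095]),(f(608,30),[-.105,-.095]),(f(140,568),[.105,.095]),(f(578,568),[.105,-.095])]
E
cat > fit2.py <<'E'
from fit import *
# image right = world +y = unit left
def res(p):
    r=[proj(c,T,U(*p[:3],np.array([x,-y,.088])))-a for a,(x,y) in obs]
    r+=[proj(c,T,U(*p[:3],P(p[3],.155,s*.086)))-f(*a) for s,a in((-1,(33,133)),(1,(674,133)))]
    # stripe: direction clockwise from front: front=-x; clockwise seen from above from -x goes to +y
    for a,s in(((240,512),-1),((500,472),1)):
        l=s*p[5]; r.append(proj(c,T,U(*p[:3],P(p[3],.125+l*np.cos(p[4]),l*np.sin(p[4]),.030)))-g(*a))
    return np.concatenate(r)
s=least_squares(res,[.55,-.02,-.19,.8,1.3,.016]);p=s.x;print(np.round(p,4),"phi deg",np.degrees(p[4]));print(np.round(s.fun.reshape(-1,2),1))
print("mark",[proj(c,T,U(*p[:3],P(p[3],r,0))) for r in(.145,.152)],f(352,155))
for th in(p[3],.11,0):print(th,"fast base",U(*p[:3],P(th,.125,0)),"grip",U(*p[:3],P(th,.125,0,.017)),"edge",U(*p[:3],P(th,.155,0)))
E
python3 fit2.py
```

```text
[ 0.5537 -0.0209 -0.1923  0.7973  1.3687  0.0154] phi deg 78.41850361554917
[[-2.1 -0.7]
 [ 1.6 -0.8]
 [-1.1  1.5]
 [ 0.3  1.4]
 [-1.   1.3]
 [ 1.1  1.1]
 [ 0.4 -1.4]
 [ 0.4 -1.3]]
mark [array([311.31055741,  77.0105278 ]), array([311.20343802,  68.06090855])] [310.5  71.7]
0.797288859251778 fast base [ 0.52688678 -0.01569994  0.18143307] grip [ 0.53882545 -0.01802465  0.19331011] edge [ 0.50631371 -0.01169393  0.20289701]
0.11 fast base [ 0.49065392 -0.00864463  0.10572229] grip [ 0.49248574 -0.00900133  0.12261954] edge [ 0.46138496 -0.00294534  0.10901564]
0 fast base [ 0.48991236 -0.00850023  0.092     ] grip [ 0.48991236 -0.00850023  0.109     ] edge [ 0.46046542 -0.00276629  0.092     ]
```

```bash
python3 -m creep '[{"fingers":1,"tx":35,"ty":-3,"tz":20,"spin":0},{"fingers":1,"tx":65,"ty":-3,"tz":45,"spin":0},{"fingers":1,"tx":77,"ty":-3,"tz":80,"spin":0},{"fingers":1,"tx":77,"ty":-3,"tz":108,"spin":0},{"fingers":1,"tx":77,"ty":-3,"tz":120,"spin":0},{"fingers":1,"tx":78,"ty":-3,"tz":127,"spin":0},{"fingers":1,"tx":82,"ty":-3,"tz":132,"spin":0},{"fingers":1,"tx":87,"ty":-3,"tz":136,"spin":0},{"fingers":1,"tx":93,"ty":-3,"tz":140,"spin":0},{"fingers":1,"tx":98,"ty":-3,"tz":144,"spin":0}]'
python3 - <<'E'
from h import *
o=bot.get_obs(); im=read_camera("wrist"); cv2.imwrite("pics/w2.png",im[:,:,::-1]); print(o["contact_force"],o["wrist_torque"])
E
```

```text
t: 3.25
eef_pos: [0.5228, -0.0127, 0.1869]
eef_rot: [-3.142, 0.003, 2.951]
contact_force: [1.1, -1.4, 1.1]
grip_width: 0.0875
[ 1.09549391 -1.38214461  1.07630239] [-0.04048157 -0.28499401 -0.04347906]
```

View pics/w2.png

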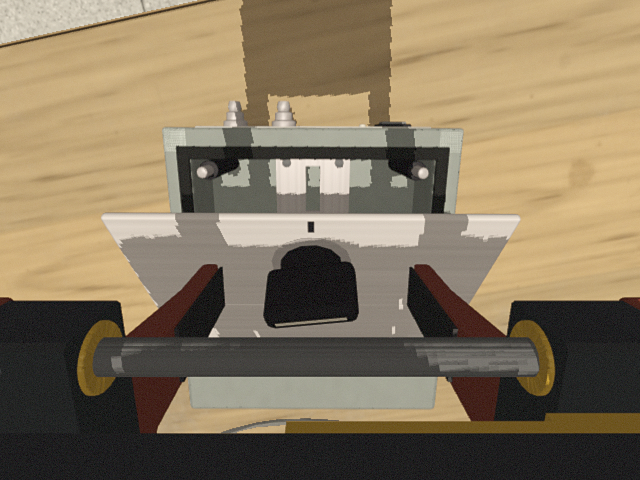

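```bash
python3 -m creep '[{"fingers":1,"tx":5,"ty":0,"tz":4,"spin":0},{"fingers":1,"tx":10,"ty":0,"tz":8,"spin":0},{"fingers":1,"tx":15,"ty":0,"tz":13,"spin":0},{"fingers":1,"tx":19,"ty":0,"tz":18,"spin":0},{"fingers":1,"tx":23,"ty":0,"tz":23,"spin":0},{"fingers":1,"tx":27,"ty":0,"tz":29,"spin":0},{"fingers":1,"tx":30,"ty":0,"tz":35,"spin":0},{"fingers":1,"tx":33,"ty":0,"tz":40,"spin":0},{"fingers":1,"tx":36,"ty":0,"tz":45,"spin":0},{"fingers":1,"tx":37,"ty":0,"tz":48,"spin":0}]'
python3 - <<'E'
from h import *
o=bot.get_obs(); im=read_camera("wrist"); cv2.imwrite("pics/w3.png",im[:,:,::-1]); print(o["contact_force"],o["wrist_torque"])
E
```

```text
t: 4.13
eef_pos: [0.4851, -0.0056, 0.1373]
eef_rot: [-3.141, -0.002, 2.951]
contact_force: [0.5, -0.0, 1.3]
grip_width: 0.088
[ 0.45419137 -0.01763039  1.25053296] [-0.02274118 -0.15040276 -0.09240013]
```

View pics/w3.png

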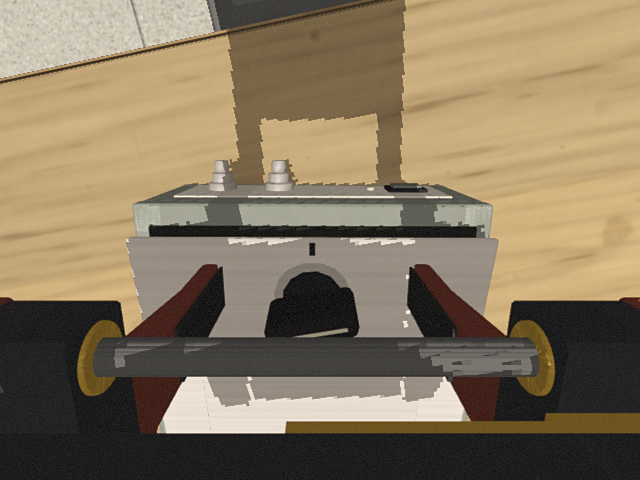

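```bash
python3 -m creep '[{"fingers":1,"tx":1,"ty":0,"tz":2,"spin":0},{"fingers":1,"tx":1,"ty":0,"tz":4,"spin":0},{"fingers":1,"tx":1,"ty":0,"tz":5,"spin":0},{"fingers":1,"tx":1,"ty":0,"tz":6,"spin":0}]'
```

```text
t: 4.52
eef_pos: [0.4847, -0.0055, 0.1334]
eef_rot: [-3.141, -0.001, 2.951]
contact_force: [-7.0, 0.9, 27.4]
grip_width: 0.088
```

```bash
python3 -m creep '[{"fingers":1,"tx":0,"ty":0,"tz":-8,"spin":0},{"fingers":1,"tx":-8,"ty":-2,"tz":-16,"spin":6},{"fingers":1,"tx":-8,"ty":-2,"tz":-16,"spin":13},{"fingers":1,"tx":-8,"ty":-2,"tz":-16,"spin":20},{"fingers":1,"tx":-8,"ty":-2,"tz":-16,"spin":27},{"fingers":1,"tx":-8,"ty":-2,"tz":-16,"spin":34},{"fingers":1,"tx":-8,"ty":-2,"tz":-16,"spin":41},{"fingers":1,"tx":-8,"ty":-2,"tz":-16,"spin":48},{"fingers":1,"tx":-8,"ty":-2,"tz":-16,"spin":55},{"fingers":1,"tx":-8,"ty":-2,"tz":-16,"spin":62}]' && python3 -m creep '[{"fingers":1,"tx":0,"ty":0,"tz":0,"spin":7},{"fingers":1,"tx":0,"ty":0,"tz":0,"spin":14},{"fingers":1,"tx":0,"ty":0,"tz":0,"spin":16},{"fingers":1,"tx":0,"ty":0,"tz":0,"spin":16}]'
python3 - <<'E'
from h import *
o=bot.get_obs(); im=read_camera("wrist"); cv2.imwrite("pics/w4.png",im[:,:,::-1]); print(o["eef_pos"],o["q"])
im=read_camera("top"); cv2.imwrite("pics/t4.png",cv2.resize(im[150:310,220:420,::-1],None,fx=3.75,fy=3.75))
E
```

```text
t: 5.35
eef_pos: [0.4926, -0.0091, 0.1482]
eef_rot: [-3.141, 0.0, 1.863]
contact_force: [-0.4, 0.0, -0.4]
grip_width: 0.0879
t: 5.68
eef_pos: [0.4927, -0.0091, 0.1482]
eef_rot: [-3.142, 0.0, 1.588]
contact_force: [-1.0, 0.8, 0.3]
grip_width: 0.0877
[ 0.49265095 -0.00913823  0.14817777] [-1.58772315e-01  3.28107153e-01  1.85309687e+00 -1.10204281e-04
  9.60426912e-01 -1.76375194e-01]
```

View pics/w4.png

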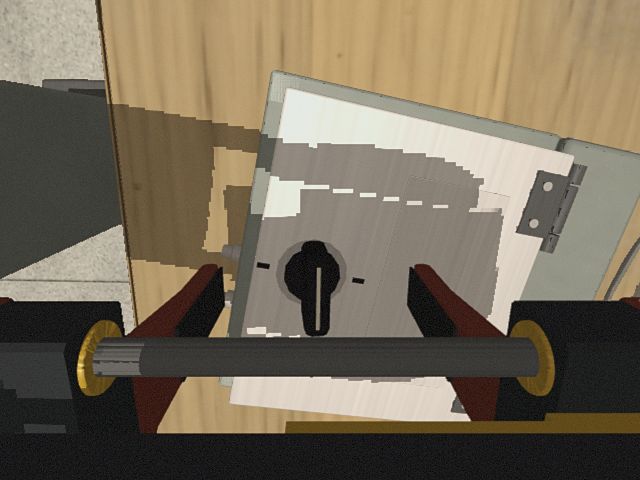

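```bash
python3 -m creep '[{"fingers":0,"tx":0,"ty":0,"tz":4,"spin":0},{"fingers":-1,"tx":0,"ty":0,"tz":7,"spin":0},{"fingers":-1,"tx":0,"ty":0,"tz":7,"spin":0},{"fingers":-1,"tx":0,"ty":0,"tz":7,"spin":0},{"fingers":-1,"tx":0,"ty":0,"tz":7,"spin":0},{"fingers":-1,"tx":0,"ty":0,"tz":7,"spin":0},{"fingers":-1,"tx":0,"ty":0,"tz":7,"spin":0},{"fingers":-1,"tx":0,"ty":0,"tz":7,"spin":0},{"fingers":-1,"tx":0,"ty":0,"tz":7,"spin":0},{"fingers":-1,"tx":0,"ty":0,"tz":7,"spin":0}]' 10
```

```text
t: 6.62
eef_pos: [0.4927, -0.0091, 0.1412]
eef_rot: [3.142, 0.0, 1.59]
contact_force: [0.7, -0.3, 0.2]
grip_width: 0.0244
```

```bash
python3 -m creep '[{"fingers":-1,"tx":0,"ty":0,"tz":0,"spin":0},{"fingers":-1,"tx":0,"ty":0,"tz":0,"spin":0},{"fingers":-1,"tx":0,"ty":0,"tz":0,"spin":0},{"fingers":-1,"tx":0,"ty":0,"tz":0,"spin":0},{"fingers":-1,"tx":0,"ty":0,"tz":0,"spin":0}]' 10
```

```text
t: 7.03
eef_pos: [0.4924, -0.0091, 0.1411]
eef_rot: [-3.141, 0.0, 1.59]
contact_force: [-0.8, 0.6, 1.9]
grip_width: 0.0138
```

```bash
python3 -m creep '[{"fingers":-1,"tx":0,"ty":0,"tz":0,"spin":-5},{"fingers":-1,"tx":0,"ty":0,"tz":0,"spin":-11},{"fingers":-1,"tx":0,"ty":0,"tz":0,"spin":-17},{"fingers":-1,"tx":0,"ty":0,"tz":0,"spin":-23},{"fingers":-1,"tx":0,"ty":0,"tz":0,"spin":-30}]' && python3 -m creep '[{"fingers":-1,"tx":0,"ty":0,"tz":0,"spin":-6},{"fingers":-1,"tx":0,"ty":0,"tz":0,"spin":-12},{"fingers":-1,"tx":0,"ty":0,"tz":0,"spin":-18},{"fingers":-1,"tx":0,"ty":0,"tz":0,"spin":-24},{"fingers":-1,"tx":0,"ty":0,"tz":0,"spin":-30},{"fingers":-1,"tx":0,"ty":0,"tz":0,"spin":-36},{"fingers":-1,"tx":0,"ty":0,"tz":0,"spin":-42},{"fingers":-1,"tx":0,"ty":0,"tz":0,"spin":-48},{"fingers":-1,"tx":0,"ty":0,"tz":0,"spin":-48},{"fingers":-1,"tx":0,"ty":0,"tz":0,"spin":-48}]'
python3 - <<'E'
from h import *
o=bot.get_obs(); im=read_camera("wrist"); cv2.imwrite("pics/w5.png",im[:,:,::-1]); print(o["wrist_torque"],o["q"])
im=read_camera("scene"); cv2.imwrite("pics/s5.png",im[:,:,::-1])
E
```

```text
t: 7.45
eef_pos: [0.4925, -0.0091, 0.1412]
eef_rot: [-3.141, -0.0, 2.118]
contact_force: [0.2, -1.2, 1.1]
grip_width: 0.0135
t: 8.28
eef_pos: [0.4926, -0.009, 0.1411]
eef_rot: [3.141, -0.0, 2.948]
contact_force: [0.5, 0.9, -0.1]
grip_width: 0.0115
[ 0.20735938  0.06352948 -0.02224825] [-1.58619460e-01  3.38463186e-01  1.86022649e+00  2.48677399e-04
  9.43016067e-01 -1.53588696e+00]
```

View pics/w5.png

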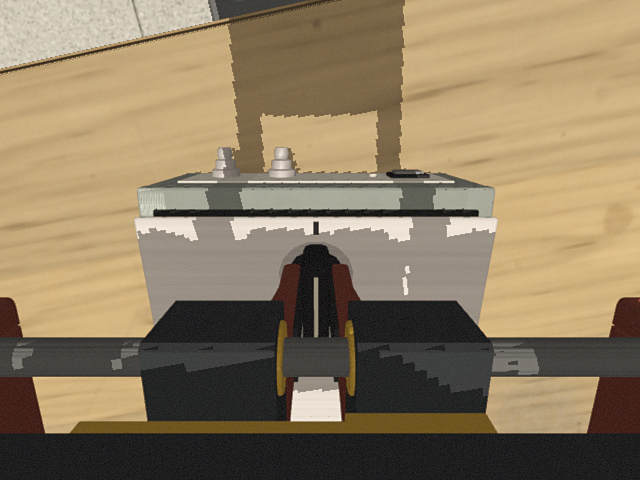

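```bash
python3 -m creep '[{"fingers":-1,"tx":0,"ty":0,"tz":2,"spin":0},{"fingers":-1,"tx":1,"ty":0,"tz":4,"spin":0},{"fingers":-1,"tx":1,"ty":0,"tz":6,"spin":0},{"fingers":-1,"tx":2,"ty":0,"tz":8,"spin":0},{"fingers":-1,"tx":2,"ty":0,"tz":10,"spin":0},{"fingers":-1,"tx":2,"ty":0,"tz":12,"spin":0},{"fingers":-1,"tx":3,"ty":0,"tz":14,"spin":0},{"fingers":-1,"tx":3,"ty":0,"tz":14,"spin":0}]'
python3 - <<'E'
from h import *
o=bot.get_obs(); im=read_camera("wrist"); cv2.imwrite("pics/w6.png",im[:,:,::-1]); print(o["wrist_torque"])
E
```

```text
t: 9.05
eef_pos: [0.4903, -0.0086, 0.1273]
eef_rot: [3.141, 0.001, 2.951]
contact_force: [-0.1, 2.5, 5.2]
grip_width: 0.0123
[ 0.39452784 -0.07997261 -0.03207164]
```

View pics/w6.png

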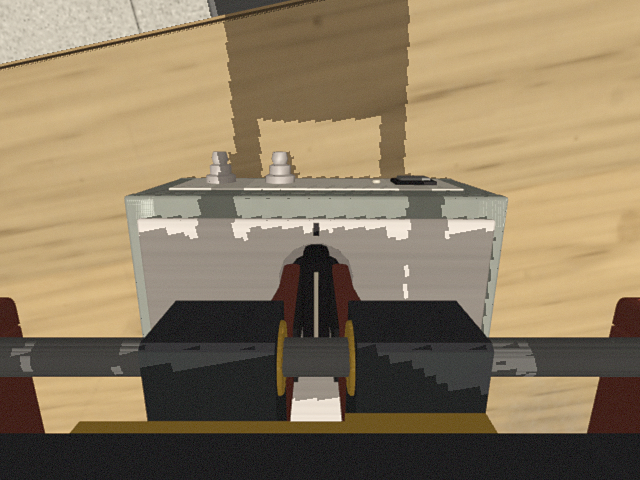

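```bash
python3 -m creep '[{"fingers":-1,"tx":0,"ty":0,"tz":1,"spin":0},{"fingers":-1,"tx":0,"ty":0,"tz":2,"spin":0},{"fingers":-1,"tx":0,"ty":0,"tz":2,"spin":0},{"fingers":-1,"tx":0,"ty":0,"tz":2,"spin":0}]'
```

```text
t: 9.43
eef_pos: [0.4905, -0.0086, 0.126]
eef_rot: [3.141, 0.002, 2.951]
contact_force: [-1.8, 2.8, 10.8]
grip_width: 0.0121
```

```bash
python3 -m creep '[{"fingers":-1,"tx":0,"ty":0,"tz":1,"spin":0},{"fingers":-1,"tx":0,"ty":0,"tz":1,"spin":0},{"fingers":-1,"tx":0,"ty":0,"tz":1,"spin":0}]'
```

```text
t: 9.68
eef_pos: [0.4908, -0.0086, 0.1252]
eef_rot: [3.141, 0.002, 2.951]
contact_force: [-2.2, 2.1, 13.0]
grip_width: 0.012
```

```bash
python3 -m creep '[{"fingers":-1,"tx":0,"ty":0,"tz":1,"spin":0},{"fingers":-1,"tx":0,"ty":0,"tz":1,"spin":0},{"fingers":-1,"tx":0,"ty":0,"tz":1,"spin":0},{"fingers":-1,"tx":0,"ty":0,"tz":1,"spin":0}]' 20
python3 - <<'E'
from h import *
o=bot.get_obs(); im=read_camera("wrist"); cv2.imwrite("pics/w7.png",im[:,:,::-1]); print(o["contact_force"],o["wrist_torque"])
cv2.imwrite("pics/w7c.png",cv2.resize(im[170:300,110:530,::-1],None,fx=1.9,fy=1.9,interpolation=cv2.INTER_CUBIC))
im=read_camera("scene"); cv2.imwrite("pics/s7.png",im[:,:,::-1])
cv2.imwrite("pics/s7c.png",cv2.resize(im[180:300,220:380,::-1],None,fx=4.5,fy=4.5,interpolation=cv2.INTER_CUBIC))
E
```

```text
t: 10.02
eef_pos: [0.4908, -0.0086, 0.1249]
eef_rot: [3.141, 0.003, 2.951]
contact_force: [-4.7, 2.2, 21.6]
grip_width: 0.0122
[-4.67710255  2.19066918 21.5613033 ] [ 0.41123369  0.66894168 -0.01699268]
```

View pics/w7c.png

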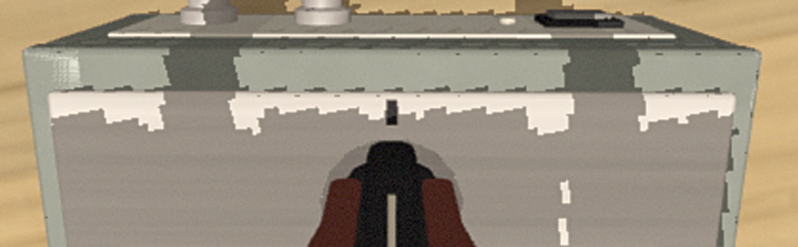

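View pics/s7c.png

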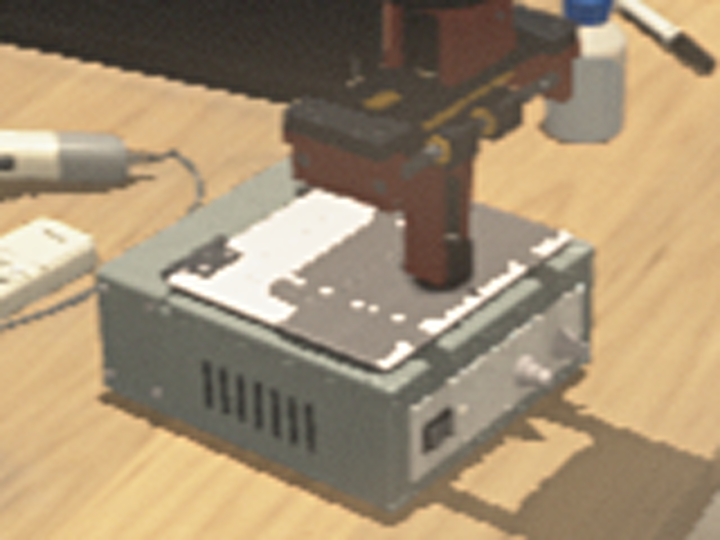

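```bash
python3 -m creep '[{"fingers":-1,"tx":0,"ty":0,"tz":-0.3,"spin":0},{"fingers":-1,"tx":0,"ty":0,"tz":-0.3,"spin":0},{"fingers":-1,"tx":0,"ty":0,"tz":-0.3,"spin":0},{"fingers":-1,"tx":0,"ty":0,"tz":-0.3,"spin":0},{"fingers":-1,"tx":0,"ty":0,"tz":-0.3,"spin":0},{"fingers":-1,"tx":0,"ty":0,"tz":-0.3,"spin":0}]' 20
python3 - <<'E'
from h import *
o=bot.get_obs(); c,T=cam("wrist",o); im=read_camera("wrist"); cv2.imwrite("pics/w8.png",im[:,:,::-1])
p=(.5537,-.0209,-.1923)
for th in(0,.014,.03,.05):print(th,[np.round(proj(c,T,U(*p,P(th,.155,s*.086))),1) for s in(-1,1)])
print("rim",[np.round(proj(c,T,U(*p,[-.105,s*.095,.088])),1) for s in(-1,1)])
a=im[170:300,110:530,::-1]; cv2.imwrite("pics/w8c.png",cv2.resize(a[:,:],None,fx=1.9,fy=1.9))
E
```

```text
t: 10.62
eef_pos: [0.4908, -0.0086, 0.125]
eef_rot: [3.141, 0.003, 2.951]
contact_force: [-2.8, 2.8, 17.8]
grip_width: 0.0119
0 [array([136.2, 218.4]), array([497.2, 219.2])]
0.014 [array([134. , 219.5]), array([499.4, 220.3])]
0.03 [array([131.5, 220.8]), array([501.9, 221.7])]
0.05 [array([128.2, 222.7]), array([505.3, 223.5])]
rim [array([118.8, 196.2]), array([514.6, 197.1])]
```

View pics/w8.png

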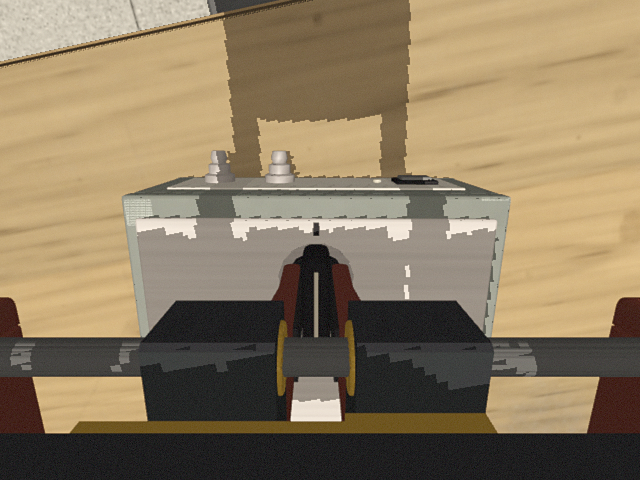

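```bash
python3 -c "
from rig import finish_job; print(finish_job())"
```

```text
the job is handed in; nothing more can be done
None
```

The panel is closed flush with the fastener in line and unlocked. I handed the job in at 10.6 s, with the gripper still holding the wing and pressing down. No verdict was reported.

**What I did:**
- I pushed the panel down with the open fingers on either side of the wing, until the cross-pin landed on the bracket.
- I then gripped the wing, which was about 78° out of line, and turned it back to the marks.
- With the wing still gripped, I pressed the panel down through the slot onto its gasket.

**Last checks:**
- **Press force:** it held at about 18 N downward. Raising it from 13 to 22 N moved the panel only 0.3 mm, so it is on a hard stop.
- **Panel angle:** in the last wrist picture the front-edge corners are at about pixels 137 and 496, row 219. For a shut panel I predicted 136 and 497, rows 218–219.
- **Fastener:** the wing lines up with the front mark in that picture. The rear mark was hidden by the gripper.
- **Bottle, timer and weight:** I never worked near them, and the bottle was still upright in a late picture. I did not measure the position of any of the three.

**Disagreements:** at one point the force reached 27 N when the pin landed on the bracket, and 22 N just before I eased it to the final 18 N. The two pose estimates, from the top and wrist cameras, differed by about 2 mm.

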